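# Stock the heel bin and press its label holder home

## Task

Put the loose heel block into the bin that already has a heel block in it and the loose thread spool into the bin that already has a spool in it. Then take the label holder out of its wooden stand and push its tongue down behind the lip on the front of the heel-block bin, against the sprung clip, until it is fully home on the ledges. Do not let go: finish while still holding it pressed fully home (a workmate will lock the clip), and leave the hammer and the jar where they are.

Things in the scene. Friction and masses are not known exactly. Their poses are not given: they have to be found in the camera images.
- heel_mid (a point): Loose wooden heel block for a shoe, standing on the bench: D-shaped from above, 43 long (its x), 38 wide across its two flat sides (its y), 45 tall, 60 g. Point: its centre, 22.5 above its underside; x points to the rounded end, z up.
- spool_mid (a point): Loose thread spool, a round wooden-ended spool wound with grey thread, standing on end: diameter 41, 45 tall, 60 g. Point: its centre, 22.5 above its underside; z is its axis, up.
- holder_mid (a point): Label holder: aluminium plate standing loose in its wooden stand, foot 4 above the bench, 90 tall, 60 g. Upper part: the top 50, 60 wide (its y), 10 thick (its x), blank paper on both faces; pinch it across the 10, it stays aligned with the fingers. Below: tongue 48 wide, 5 thick, 40 tall. Fits either way round. Point: its middle, 45 above the foot; z up.
- holder_foot (a point): The middle of the label holder's tongue's lower edge, 45 straight below holder_mid.
- stand: Fixed wooden stand that holds the label holder at the start: block 60 (x) by 76 (y) by 24 tall, with a slot 7 by 52 along its y, 20 deep; the holder is lifted straight up out of it. Origin: centre of the underside.
- bin_heels: Fixed open steel bin that already has a heel block in it. 120 (x) by 140 (y) outside, walls 4 thick and 50 tall, floor 4. Its front, with the label channel (64.5 ahead of its middle), looks along its -x. The fixed heel block stands at x 0, y +38; the half at y below 0 is free. Origin: centre of the underside.
- bin_spools: The same kind of bin, with a spool fixed inside at x 0, y +38 and the half at y below 0 free. Its own label channel and clip are not used. Origin: centre of the underside.
- bin_heels_drop (a point): Middle of the free half of the heel bin's floor, 28 to the -y side of the bin's middle, on the inner floor (4 above the bench). Axes as the bin.
- bin_spools_drop (a point): Middle of the free half of the spool bin's floor, on the inner floor. Axes as the bin.
- bin_heels_slot (a point): Home point for the holder's foot: middle of the heel bin's label channel, 18 above the bench, level with the two rigid ledges (y -28 to -12 and 12 to 28). Axes as the bin; the tongue's width goes along y. The channel between front wall and lip is 9 wide (x), 56 long (y); both flare from 40 to 48 above the bench to a mouth about 20 wide.
- clip_heels (a joint): Sprung clip in the middle of the heel bin's channel, 20 wide, pressed straight down by the tongue: 0 when free (its top 10 above the ledges, 28 above the bench), 0.010 when the tongue is home on the ledges. The spring pushes up with 4 N at 0 and 8 N at 0.010, so the holder rises when it is not held down.
- hammer: Bystander: hammer lying on the bench at the left, about 0.3 m long.
- jar_mid (a point): Bystander: glass jar, diameter 60, 85 tall, on the right. Point about half-way up.
Things that resemble listed ones, but are neither listed nor needed, are in the scene too. Leave any red or yellow look-alike of the part that bears heel_mid alone. Leave any orange look-alike of the bin_heels alone.

How it is judged:
By the outcome, as a careful person would: the job done as asked, in the order asked, and still so for the second after the job is handed in, while the arm keeps its last pose, push and grip.
It also fails if it takes over 70 s, if anything falls off the work surface, if the arm or the gripper's body presses on something with over 40 N, if the wrist force passes 120 N, or if a joint passes its speed limit or range.

## Robot

A 6-joint arm with a two-finger parallel gripper is mounted at the origin on the work surface. World frame = base frame: x ahead of the robot, y to its left, z up, the work surface at z = 0. Lengths are in m, angles in rad, forces in N, time in s.
With the tool pointing down it reaches from about 0.35 to 1 m from the base axis. Payload 7.1 kg.
Tool frame: the origin (TCP) lies at the very end of the fingers, on their centre line; the grasp point (between the pads) lies 19 mm behind it; x points along the fingers, y is the direction in which the jaws open and shut, and the axes are right-handed (so a half turn about x gives the same grasp; the last joint's range is limited). The gripper opens to 85 mm and grips with 20 to 120 N. Pads are 22 mm wide; open, the fingers measure 114 mm over their backs; the gripper's body (76 mm by 85 mm) begins 54 mm behind the grasp point. The pads swing forward as they close: fully open they stand 13 mm farther back than shut.
Start: joints at [-1.18, 0.423, 1.63, -0, 1.089, -0.019], TCP at [0.249, -0.573, 0.231] pointing down, gripper open.
Joint ranges: [-3, 3], [-0.9, 2.11], [0.09, 2.58], [-1.31, 4.45], [0.11, 2.69], [-2.54, 2.54]. Speed limits (rad/s): [2.39, 2.39, 3.01, 3.14, 3.14, 3.14].

## Interface

Orientations are given as a 3x3 rotation matrix whose columns are the frame's x, y, z axes.
In Python, from plant import status, camera, camera_info, bot gives the robot as it stands.
- The arm moves only by the shell command python3 -m inch 'ROWS' [FORCE]. ROWS is JSON, a list of rows, each a list of 3 entries, a list of its own where there are three numbers: the turn, a rotation vector about the tool's x, y, z in rad, then the shift along the tool's x, y, z in m, then the gripper command: -1 is fully open, 1 is shut, values between are in proportion. In form: [[[rx, ry, rz], [x, y, z], grip], ...]. A call has 1 to 12 rows; each row is the pose to reach, as a shift and turn from the pose commanded when the call began, along the tool's axes at that moment; what a row does not reach only later rows make up. A row lasts 1/12 s, in which the tool goes at most 41.7 mm and 7.16 degrees, less where a joint would pass 70% of its speed; a pose out of reach is approached as far as the arm can. A call with a gripper value outside its range is refused whole. The fingers move at their own pace and stop on an object; FORCE is the grip in N (left out, the last holds). Time passes only in rows, so rows that repeat a pose let the fingers close. It gives the time, the measured TCP pose, the force and the opening at its end, in the units of the state.
- status.state(): the state, without advancing time (a new reading comes with each control period).
- camera(name): name is "scene" or "top"; returns the picture (420x560x3 uint8, blue, green, red); there is no depth.
- camera_info(name): a dict with "intrinsics" (3x3 intrinsics, pixels), "position" and "rotation" of the camera in the world. Camera axes: x right, y down, z forward; pixel columns grow to the right and rows downward; lengths in m; the calibration is good to about 2 mm. A picture is of the moment at which its call begins. camera_info takes no time and is no camera call.
- bot.hand_in(): hands the job in, once; it reports no verdict.
The state is a dict: "time": time; "joints": joint angles; "dq": joint speeds; "joint_efforts": joint torques, N m; "tool_pos": TCP position; "orientation": TCP orientation; "wrist_force": force on the tool from outside, world axes, zero at the start; "wrist_torque": the same for the moment, N m; "width": opening from 0.0 (shut) to 1.0 (fully open).
Only numpy, scipy, OpenCV 4.12 (cv2) and the standard library are available. Lean on these libraries where they do the work, as an engineer would, in place of code of your own. Each camera call takes 0.05 s, during which the arm holds its last target. There are 200 camera calls.

## Working session

There is one attempt and no reset: what is moved stays moved. The work goes in short steps, Python scripts to look and compute and a shell command to move; the robot and the scene stay as the last step left them, time stands still between calls to the robot, and variables do not carry over. Pictures are saved under pics/ and viewed, about 8 in all and at most 12, crops included, and the job is handed in when it is done.

```bash
mkdir -p pics; ls
python3 - <<'E'
from plant import status,camera,camera_info
import cv2,numpy as np
np.set_printoptions(precision=4,suppress=True)
for n in("scene","top"):
    cv2.imwrite(f"pics/{n}0.png",camera(n)); i=camera_info(n)
    for k in i: print(n,k,np.array(i[k]).tolist())
print(status.state())
E
```

```text
pics
scene intrinsics [[521.5731205735677, 0.0, 278.7560403339407], [0.0, 521.5731205735677, 212.31606846415065], [0.0, 0.0, 1.0]]
scene position [1.3314045727254062, -0.18143753804853802, 1.1468416050631272]
scene rotation [[0.2917747166411372, 0.7769485671041129, -0.5578695535731002], [0.956318343466631, -0.24791972086128997, 0.154890406279081], [-0.01796498478214957, -0.5786939917460054, -0.8153468729558304]]
top intrinsics [[388.35636133670545, 0.0, 273.4420303337976], [0.0, 388.35636133670545, 206.25321003815503], [0.0, 0.0, 1.0]]
top position [0.47902135616371966, 0.04055330654750198, 1.1966310156364885]
top rotation [[-0.01330424381883611, -0.9956194587351253, 0.09254669353566962], [-0.9998922024192574, 0.013821820831478248, 0.004953868192543417], [-0.0062113313851010115, -0.0924708097557208, -0.9956960222404957]]
{'time': 0.1, 'joints': array([-1.18  ,  0.4238,  1.6306,  0.    ,  1.0886, -0.019 ]), 'dq': array([ 0.0008, -0.0028, -0.0031, -0.0009,  0.0004, -0.0017]), 'joint_efforts': array([  0.0004, -55.8424, -28.2444,   0.    ,   0.003 ,  -0.    ]), 'tool_pos': array([ 0.2488, -0.5728,  0.2306]), 'orientation': array([[-0.0005,  0.3984, -0.9172],
       [ 0.0013, -0.9172, -0.3984],
       [-1.    , -0.0014, -0.0001]]), 'wrist_force': array([ 0.197 , -0.3141,  0.49  ]), 'wrist_torque': array([-0.0124, -0.0132, -0.0096]), 'width': 0.9975313130336969}
```

View pics/scene0.png

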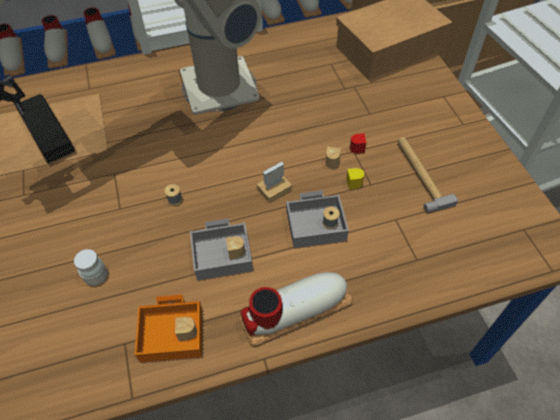

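View pics/top0.png

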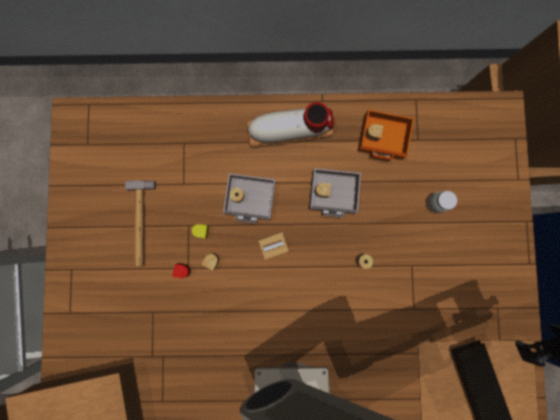

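The top view shows the loose heel at (210,262), spool (366,261), stand (273,246), heel bin (335,192) and spool bin (250,197). The jar is at (445,202) and the hammer at (139,222). I'll enlarge both views to measure them.

```bash
cat > h.py <<'E'
import numpy as np,cv2
from plant import status,camera,camera_info
np.set_printoptions(precision=4,suppress=True)
def ray(n,uv,z):
    i=camera_info(n);K=np.array(i["intrinsics"]);R=np.array(i["rotation"]);p=np.array(i["position"])
    uv=np.atleast_2d(np.array(uv,float)); d=(R@np.linalg.inv(K)@np.c_[uv,np.ones(len(uv))].T).T
    return p+d*((z-p[2])/d[:,2])[:,None]
def proj(n,P):
    i=camera_info(n);K=np.array(i["intrinsics"]);R=np.array(i["rotation"]);p=np.array(i["position"])
    c=(np.atleast_2d(P)-p)@R@K.T; return c[:,:2]/c[:,2:]
def crop(n,c0,c1,r0,r1,s,out):
    cv2.imwrite(out,cv2.resize(camera(n)[r0:r1,c0:c1],None,fx=s,fy=s,interpolation=cv2.INTER_CUBIC))
E
python3 - <<'E'
from h import *
crop("top",180,380,160,280,4,"pics/t1.png")
crop("scene",155,355,135,285,4,"pics/s1.png")
E
```

```text
(no output)
```

View pics/t1.png

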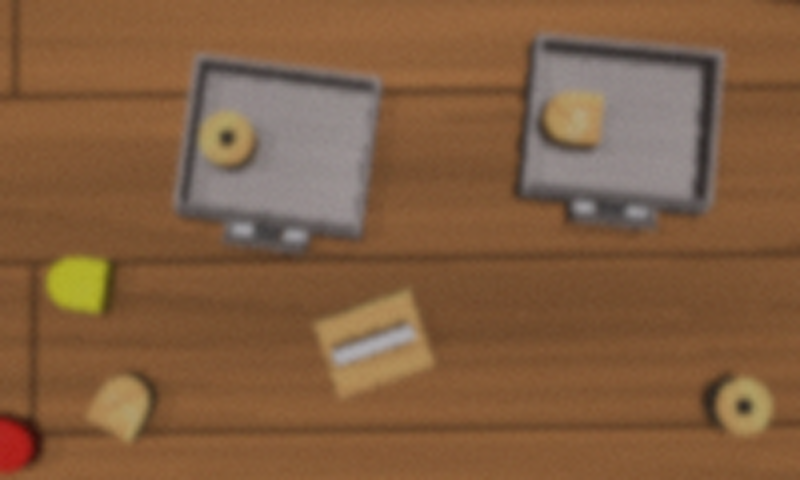

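View pics/s1.png

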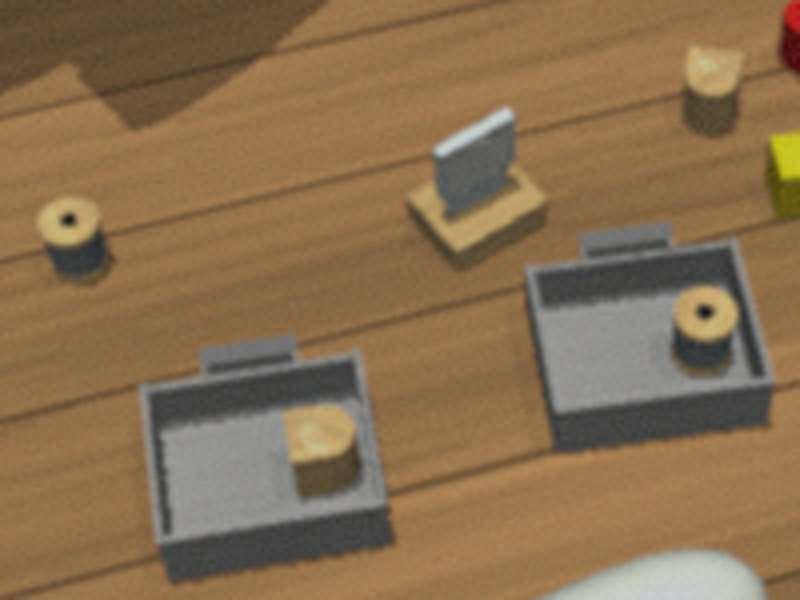

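Both crops are clear. In t1 the loose heel's flat-end corners are at (88,408) and (130,441), the spool hole at (743,406), and the holder top edge runs from (334,358) to (413,330). The bin rim corners are readable, and both label channels face the robot.

```bash
cat > m.py <<'E'
from h import *
T=lambda u,z:ray("top",(np.atleast_2d(u)+.5)/4-.5+[180,160],z)
S=lambda u,z:ray("scene",(np.atleast_2d(u)+.5)/4-.5+[155,135],z)
for nm,f,c in(("heelbin top",T,[(537,36),(722,49),(711,212),(518,196)]),("spoolbin top",T,[(196,56),(382,78),(362,236),(177,212)]),
  ("heelbin sc",S,[(389,502),(160,544),(142,384),(360,354)]),("spoolbin sc",S,[(772,382),(552,416),(526,268),(738,242)])):
    P=f([(a,b) for a,b in c],.05)[:,:2]; x=(P[0]+P[1]-P[2]-P[3])/2; y=(P[0]+P[3]-P[1]-P[2])/2
    print(nm,P.mean(0),"len",np.linalg.norm(x),np.linalg.norm(y),"yaw",np.degrees([np.arctan2(x[1],x[0]),np.arctan2(-y[0],y[1])]))
for nm,f,c in(("heel t",T,[(88,408),(130,441),(148,382)]),("heel s",S,[(687,50),(742,52),(711,98)])):
    P=f(c,.045)[:,:2];print(nm,P,"w",np.linalg.norm(P[0]-P[1]),"L",np.linalg.norm(P[2]-P[:2].mean(0)))
print("spool",T((743,406),.045),S((69,219),.045))
for nm,f,c in(("hold t",T,[(334,358),(413,330)]),("hold s",S,[(436,152),(513,112)])):
    P=f(c,.094)[:,:2];d=P[0]-P[1];print(nm,P.mean(0),np.linalg.norm(d),np.degrees(np.arctan2(-d[0],d[1])))
P=T([(313,322),(412,290),(435,362),(341,398)],.024)[:,:2];d=P[0]+P[3]-P[1]-P[2];print("stand",P.mean(0),np.degrees(np.arctan2(-d[0],d[1])))
print("chan t",T([(572,197),(658,204),(655,228),(570,220)],.048)[:,:2])
E
python3 m.py
```

```text
heelbin top [ 0.6306 -0.1378] len 0.12171185215464407 0.14062404408589008 yaw [-6.8583 -5.2377]
spoolbin top [0.6175 0.1173] len 0.11831183090105939 0.13914710783487083 yaw [-7.4769 -7.9093]
heelbin sc [ 0.6336 -0.1401] len 0.11396448080757662 0.13893869297232705 yaw [-5.8689 -6.8563]
spoolbin sc [0.6211 0.1155] len 0.1136042151338594 0.14076235771031695 yaw [-9.5949 -8.1543]
heel t [[0.4254 0.2598]
 [0.401  0.2288]
 [0.4438 0.2156]] w 0.039427282479085814 L 0.041962073948666016
heel s [[0.4017 0.2228]
 [0.4154 0.2591]
 [0.4491 0.2233]] w 0.03885727068441579 L 0.04424860430542855
spool [[ 0.4206 -0.2214  0.045 ]] [[ 0.4179 -0.2237  0.045 ]]
hold t [0.4698 0.0488] 0.0591599165469404 18.665003001027156
hold s [0.4684 0.0471] 0.060746928079441216 -163.31917851023218
stand [0.4701 0.048 ] 18.552809881035103
chan t [[ 0.5759 -0.0995]
 [ 0.5699 -0.163 ]
 [ 0.5521 -0.1603]
 [ 0.5589 -0.0976]]
```

```bash
cat > go.py <<'E'
# usage: go.py x y z yaw_of_jaw_axis_deg -> turn and shift in current tool axes
import sys
from h import *
from scipy.spatial.transform import Rotation as Ro
s=status.state();R=np.array(s["orientation"]);p=np.array(s["tool_pos"])
t=np.array(list(map(float,sys.argv[1:4])));a=np.radians(float(sys.argv[4]))
X=np.array([0,0,-1.]);Y=np.array([np.cos(a),np.sin(a),0]);G=np.c_[X,Y,np.cross(X,Y)]
print("t",s["time"],"pos",p,"F",s["wrist_force"],"w",s["width"],"q",s["joints"])
print("turn",Ro.from_matrix(R.T@G).as_rotvec(),"shift",R.T@(t-p))
E
python3 go.py .429 .231 .17 52
python3 - <<'E'
import cv2,numpy as np
a=cv2.imread("pics/top0.png")[248:276,194:226];b=cv2.imread("pics/scene0.png")[142:170,317:349]
cv2.imwrite("pics/heel.png",np.hstack([cv2.resize(i,None,fx=12,fy=12,interpolation=cv2.INTER_CUBIC) for i in(a,b)]))
E
```

```text
t 0.2 pos [ 0.2489 -0.5729  0.2308] F [-0.8524  0.3696 -0.0119] w 1.0010058172674552 q [-1.18    0.4236  1.6304  0.      1.0886 -0.019 ]
turn [-2.0686 -0.001   0.0006] shift [ 0.0615 -0.6656 -0.4855]
```

View pics/heel.png

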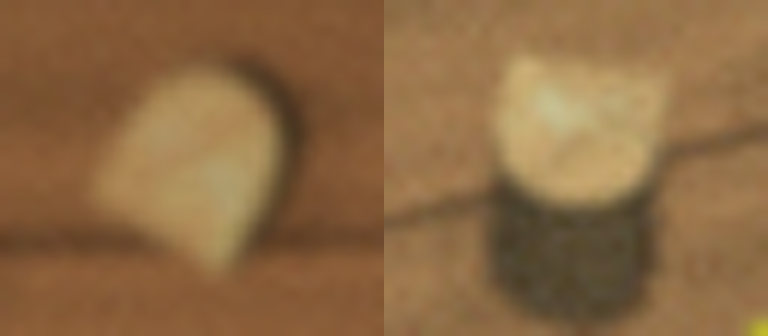

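The close crop shows the flat end running from (92,195) to (225,272) in the top view. That puts the heel at a yaw of about -30°, so the jaw axis should be at about 60°. Now moving above the heel.

```bash
python3 -m inch '[[[-2.21,0,0],[0.06,-0.666,-0.486],-1],[[-2.21,0,0],[0.06,-0.666,-0.486],-1],[[-2.21,0,0],[0.06,-0.666,-0.486],-1],[[-2.21,0,0],[0.06,-0.666,-0.486],-1],[[-2.21,0,0],[0.06,-0.666,-0.486],-1],[[-2.21,0,0],[0.06,-0.666,-0.486],-1],[[-2.21,0,0],[0.06,-0.666,-0.486],-1],[[-2.21,0,0],[0.06,-0.666,-0.486],-1],[[-2.21,0,0],[0.06,-0.666,-0.486],-1],[[-2.21,0,0],[0.06,-0.666,-0.486],-1],[[-2.21,0,0],[0.06,-0.666,-0.486],-1],[[-2.21,0,0],[0.06,-0.666,-0.486],-1]]'; python3 go.py .43 .231 .17 60
```

```text
time: 1.2
tool_pos: [0.3581, -0.0848, 0.1951]
orientation: [[0.001, 0.941, 0.338], [-0.0, 0.338, -0.941], [-1.0, 0.001, 0.0]]
wrist_force: [1.1, -0.5, -0.3]
width: 1.001
t 1.2 pos [ 0.3581 -0.0848  0.1951] F [ 1.0611 -0.4932 -0.3411] w 1.0011673322076944 q [-0.2649  0.0939  2.1934 -0.      0.8536 -0.6095]
turn [-0.7026  0.0006 -0.0004] shift [ 0.0251  0.1744 -0.2729]
```

```bash
python3 -m inch '[[[-0.7,0,0],[0.025,0.174,-0.273],-1],[[-0.7,0,0],[0.025,0.174,-0.273],-1],[[-0.7,0,0],[0.025,0.174,-0.273],-1],[[-0.7,0,0],[0.025,0.174,-0.273],-1],[[-0.7,0,0],[0.025,0.174,-0.273],-1],[[-0.7,0,0],[0.025,0.174,-0.273],-1],[[-0.7,0,0],[0.025,0.174,-0.273],-1],[[-0.7,0,0],[0.025,0.174,-0.273],-1],[[-0.7,0,0],[0.025,0.174,-0.273],-1],[[-0.7,0,0],[0.025,0.174,-0.273],-1],[[-0.7,0,0],[0.025,0.174,-0.273],-1],[[-0.7,0,0],[0.025,0.174,-0.273],-1]]'; python3 go.py .43 .231 .012 60
```

```text
time: 2.2
tool_pos: [0.4309, 0.2276, 0.1699]
orientation: [[-0.001, 0.508, 0.861], [-0.001, 0.861, -0.508], [-1.0, -0.001, -0.0]]
wrist_force: [-0.4, 0.1, 0.7]
width: 1.001
t 2.2 pos [0.4309 0.2276 0.1699] F [-0.4398  0.138   0.7457] w 1.0009493986518052 q [ 0.4616  0.3126  1.976  -0.0002  0.854  -0.5764]
turn [-0.0091 -0.0005  0.001 ] shift [ 0.1579  0.0027 -0.0024]
```

```bash
python3 -m inch '[[[0,0,0],[0.08,0.003,-0.002],-0.6],[[0,0,0],[0.08,0.003,-0.002],-0.6],[[0,0,0],[0.08,0.003,-0.002],-0.6],[[0,0,0],[0.11,0.003,-0.002],-0.6],[[0,0,0],[0.135,0.003,-0.002],-0.6],[[0,0,0],[0.158,0.003,-0.002],-0.6],[[0,0,0],[0.158,0.003,-0.002],-0.6],[[0,0,0],[0.158,0.003,-0.002],1],[[0,0,0],[0.158,0.003,-0.002],1],[[0,0,0],[0.158,0.003,-0.002],1],[[0,0,0],[0.158,0.003,-0.002],1],[[0,0,0],[0.158,0.003,-0.002],1]]' 40; python3 -m inch '[[[0,0,0],[0,0,0],1],[[0,0,0],[0,0,0],1],[[0,0,0],[0,0,0],1],[[0,0,0],[0,0,0],1]]'; python3 go.py .615 -.166 .16 -6
```

```text
time: 3.2
tool_pos: [0.4326, 0.2327, 0.0143]
orientation: [[0.003, 0.507, 0.862], [0.001, 0.862, -0.507], [-1.0, 0.003, 0.002]]
wrist_force: [-0.3, -2.5, 8.5]
width: 0.437
time: 3.53
tool_pos: [0.4326, 0.2327, 0.0143]
orientation: [[0.003, 0.507, 0.862], [0.001, 0.862, -0.507], [-1.0, 0.003, 0.002]]
wrist_force: [0.7, -3.3, 9.4]
width: 0.434
t 3.5333 pos [0.4326 0.2327 0.0143] F [ 0.6923 -3.3159  9.4456] w 0.43380468690813934 q [ 0.4693  0.604   2.025  -0.0005  0.5093 -0.5693]
turn [ 1.1437  0.0002 -0.0035] shift [-0.1457 -0.2507  0.3596]
```

```bash
python3 -m inch '[[[0,0,0],[-0.05,0,0],1],[[0,0,0],[-0.1,0,0],1],[[0,0,0],[-0.14,0,0],1],[[0.1,0,0],[-0.146,-0.02,0.02],1],[[1.14,0,0],[-0.146,-0.25,0.374],1],[[1.14,0,0],[-0.146,-0.25,0.374],1],[[1.14,0,0],[-0.146,-0.25,0.374],1],[[1.14,0,0],[-0.146,-0.25,0.374],1],[[1.14,0,0],[-0.146,-0.25,0.374],1],[[1.14,0,0],[-0.146,-0.25,0.374],1],[[1.14,0,0],[-0.146,-0.25,0.374],1],[[1.14,0,0],[-0.146,-0.25,0.374],1]]';python3 go.py .629 -.167 .16 -6
```

```text
time: 4.53
tool_pos: [0.5879, -0.0955, 0.16]
orientation: [[0.002, 0.998, -0.067], [-0.0, -0.067, -0.998], [-1.0, 0.002, 0.0]]
wrist_force: [1.5, 0.7, -0.5]
width: 0.439
t 4.5333 pos [ 0.5879 -0.0955  0.16  ] F [ 1.5476  0.7101 -0.5343] w 0.43851083089333326 q [-0.1811  0.4687  1.7482  0.0001  0.9226 -0.1137]
turn [ 0.0372  0.0001 -0.0022] shift [0.0001 0.0458 0.0685]
```

```bash
python3 -m inch '[[[0.037,0,0],[0,0.046,0.068],1],[[0.037,0,0],[0,0.046,0.068],1],[[0.037,0,0],[0,0.046,0.068],1],[[0.037,0,0],[0,0.046,0.068],1],[[0.037,0,0],[0,0.046,0.068],1]]';python3 go.py .629 -.167 .019 -6
python3 - <<'E'
from h import *
crop("scene",155,355,135,285,4,"pics/s2.png")
E
```

```text
time: 4.95
tool_pos: [0.6284, -0.164, 0.1589]
orientation: [[0.0, 0.995, -0.099], [0.0, -0.099, -0.995], [-1.0, 0.0, -0.0]]
wrist_force: [0.3, 0.5, -0.6]
width: 0.434
t 4.95 pos [ 0.6284 -0.164   0.1589] F [ 0.3478  0.5288 -0.6016] w 0.43385187009944903 q [-0.2737  0.5416  1.6215  0.0003  0.9784 -0.1752]
turn [ 0.006  -0.0002 -0.0001] shift [0.1399 0.0008 0.003 ]
```

View pics/s2.png

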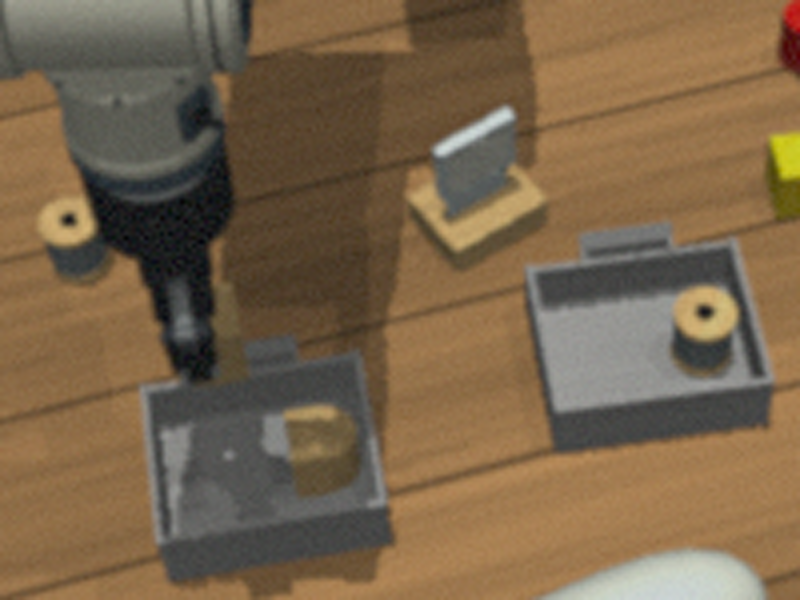

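Scene crop 2 shows the heel hanging behind the finger at about (230,330), over the bin's free half. Lowering and releasing.

```bash
python3 -m inch '[[[0,0,0],[0.04,0.001,0.003],1],[[0,0,0],[0.075,0.001,0.003],1],[[0,0,0],[0.105,0.001,0.003],1],[[0,0,0],[0.125,0.001,0.003],1],[[0,0,0],[0.134,0.001,0.003],1],[[0,0,0],[0.139,0.001,0.003],1],[[0,0,0],[0.139,0.001,0.003],1],[[0,0,0],[0.139,0.001,0.003],-0.2],[[0,0,0],[0.139,0.001,0.003],-0.2],[[0,0,0],[0.139,0.001,0.003],-0.2],[[0,0,0],[0.139,0.001,0.003],-0.2]]';python3 go.py .629 -.167 .17 -6;  python3 -m inch '[[[0,0,0],[-0.03,0,0],-0.2],[[0,0,0],[-0.06,0,0],-0.2],[[0,0,0],[-0.1,0,0],-0.2],[[0,0,0],[-0.14,0,0],-0.2],[[0,0,0],[-0.15,0,0],-0.6],[[0,0,0],[-0.15,0,0],-0.6]]'; python3 go.py .419 -.222 .12 -30
```

```text
time: 5.92
tool_pos: [0.6303, -0.1672, 0.02]
orientation: [[0.002, 0.995, -0.098], [-0.0, -0.098, -0.995], [-1.0, 0.002, 0.0]]
wrist_force: [0.1, 0.2, -0.2]
width: 0.601
t 5.9167 pos [ 0.6303 -0.1672  0.02  ] F [ 0.0937  0.2357 -0.2188] w 0.6014140642401489 q [-0.2776  0.7373  1.6565  0.      0.7462 -0.1797]
turn [ 0.0068  0.0003 -0.0016] shift [-0.15  -0.001 -0.   ]
time: 6.42
tool_pos: [0.6323, -0.1679, 0.1741]
orientation: [[0.008, 0.995, -0.098], [-0.002, -0.098, -0.995], [-1.0, 0.008, 0.002]]
wrist_force: [0.0, 1.0, -0.5]
width: 0.803
t 6.4167 pos [ 0.6323 -0.1679  0.1741] F [ 0.0281  0.9992 -0.5401] w 0.8025608772461087 q [-0.2778  0.5262  1.6074  0.      0.9993 -0.1797]
turn [ 0.4255 -0.0003 -0.0087] shift [ 0.0524 -0.2075  0.0746]
```

Next, the spool at about (0.419,-0.2225).

```bash
python3 -m inch '[[[0.42,0,-0.006],[0.052,-0.208,0.075],-0.6],[[0.42,0,-0.006],[0.052,-0.208,0.075],-0.6],[[0.42,0,-0.006],[0.052,-0.208,0.075],-0.6],[[0.42,0,-0.006],[0.052,-0.208,0.075],-0.6],[[0.42,0,-0.006],[0.052,-0.208,0.075],-0.6],[[0.42,0,-0.006],[0.052,-0.208,0.075],-0.6],[[0.42,0,-0.006],[0.052,-0.208,0.075],-0.6],[[0.42,0,-0.006],[0.052,-0.208,0.075],-0.6],[[0.42,0,-0.006],[0.052,-0.208,0.075],-0.6]]';python3 go.py .419 -.2225 .015 -30
python3 - <<'E'
from h import *
a=[]
for n,c,r in(("top",340,235),("top",310,160),("scene",160,165),("scene",190,215)):a.append(cv2.resize(camera(n)[r:r+60,c:c+70],None,fx=5.5,fy=5,interpolation=cv2.INTER_CUBIC))
cv2.imwrite("pics/q.png",np.vstack([np.hstack(a[:2]),np.hstack(a[2:])]))
E
```

```text
time: 7.17
tool_pos: [0.4162, -0.2216, 0.1169]
orientation: [[-0.005, 0.869, -0.495], [0.002, -0.495, -0.869], [-1.0, -0.005, 0.001]]
wrist_force: [0.3, 0.2, 0.4]
width: 0.801
t 7.1667 pos [ 0.4162 -0.2216  0.1169] F [0.3399 0.2034 0.3724] w 0.80059304411875 q [-0.5139  0.3863  2.037  -0.0016  0.7234  0.0056]
turn [0.0053 0.0011 0.0052] shift [ 0.1019  0.0034 -0.0008]
```

View pics/q.png

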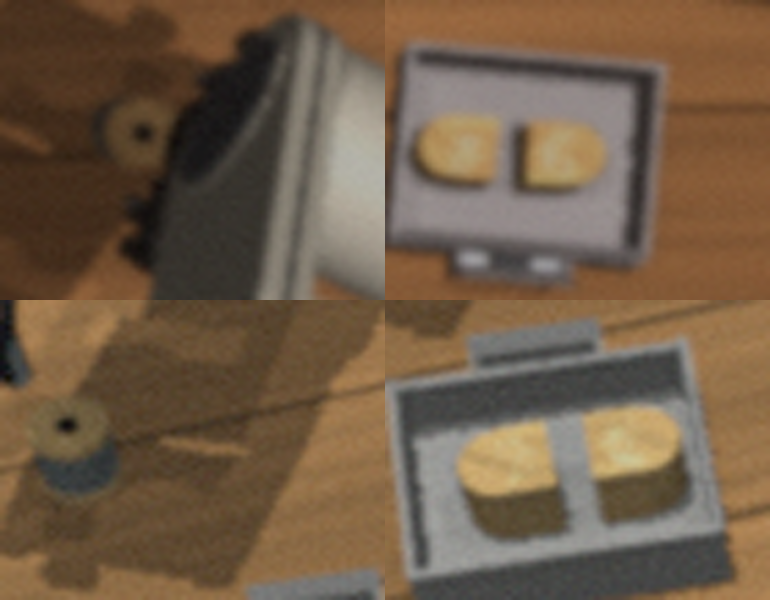

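The heel now stands upright in the free half of the heel bin (top-right panel, about (565,152)), and the spool is where I measured it. Grasping the spool.

```bash
python3 -m inch '[[[0,0,0.005],[0.035,0.003,-0.001],-0.6],[[0,0,0.005],[0.065,0.003,-0.001],-0.6],[[0,0,0.005],[0.09,0.003,-0.001],-0.6],[[0,0,0.005],[0.1,0.003,-0.001],-0.6],[[0,0,0.005],[0.1,0.003,-0.001],-0.6],[[0,0,0.005],[0.1,0.003,-0.001],1],[[0,0,0.005],[0.1,0.003,-0.001],1],[[0,0,0.005],[0.1,0.003,-0.001],1],[[0,0,0.005],[0.1,0.003,-0.001],1],[[0,0,0.005],[0.1,0.003,-0.001],1],[[0,0,0.005],[0.1,0.003,-0.001],1]]' 40;  python3 go.py .419 -.2225 .16 -30
```

```text
time: 8.28
tool_pos: [0.419, -0.2224, 0.0184]
orientation: [[0.001, 0.869, -0.495], [-0.002, -0.495, -0.869], [-1.0, 0.002, 0.001]]
wrist_force: [0.8, 0.9, 7.5]
width: 0.453
t 8.2833 pos [ 0.419  -0.2224  0.0184] F [0.8107 0.8851 7.4553] w 0.45321002453830295 q [-0.5124  0.5833  2.0605 -0.0025  0.4957  0.0079]
turn [ 0.0055  0.0011 -0.0022] shift [-0.1416  0.0004  0.0002]
```

```bash
python3 -m inch '[[[0,0,0],[-0.04,0,0],1],[[0,0,0],[-0.08,0,0],1],[[0,0,0],[-0.12,0,0],1],[[0,0,0],[-0.142,0,0],1],[[0,0,0],[-0.142,0,0],1]]'; python3 go.py .615 .089 .16 -8
```

```text
time: 8.7
tool_pos: [0.4208, -0.2233, 0.1643]
orientation: [[0.007, 0.869, -0.495], [-0.006, -0.495, -0.869], [-1.0, 0.009, 0.001]]
wrist_force: [0.4, 0.1, -0.1]
width: 0.457
t 8.7 pos [ 0.4208 -0.2233  0.1643] F [ 0.4167  0.0511 -0.1465] w 0.4568874812142192 q [-0.5121  0.3032  2.0086 -0.0017  0.8207  0.0071]
turn [-0.3784  0.0029 -0.0088] shift [ 0.004   0.014  -0.3675]
```

```bash
python3 -m inch '[[[-0.378,0,0],[0,0.014,-0.368],1],[[-0.378,0,0],[0,0.014,-0.368],1],[[-0.378,0,0],[0,0.014,-0.368],1],[[-0.378,0,0],[0,0.014,-0.368],1],[[-0.378,0,0],[0,0.014,-0.368],1],[[-0.378,0,0],[0,0.014,-0.368],1],[[-0.378,0,0],[0,0.014,-0.368],1],[[-0.378,0,0],[0,0.014,-0.368],1],[[-0.378,0,0],[0,0.014,-0.368],1],[[-0.378,0,0],[0,0.014,-0.368],1],[[-0.378,0,0],[0,0.014,-0.368],1],[[-0.378,0,0],[0,0.014,-0.368],1]]'; python3 go.py .615 .089 .024 -8
```

```text
time: 9.7
tool_pos: [0.6113, 0.0908, 0.1577]
orientation: [[-0.003, 0.99, -0.139], [-0.001, -0.139, -0.99], [-1.0, -0.003, 0.002]]
wrist_force: [0.3, -0.3, -1.2]
width: 0.452
t 9.7 pos [0.6113 0.0908 0.1577] F [ 0.3051 -0.3475 -1.1731] w 0.45189973861901467 q [ 0.1286  0.5031  1.694  -0.0009  0.9479  0.2686]
turn [0.0002 0.0016 0.0031] shift [0.1337 0.0043 0.0011]
```

```bash
python3 -m inch '[[[0,0,0],[0.04,0.004,0.001],1],[[0,0,0],[0.075,0.004,0.001],1],[[0,0,0],[0.105,0.004,0.001],1],[[0,0,0],[0.125,0.004,0.001],1],[[0,0,0],[0.134,0.004,0.001],1],[[0,0,0],[0.134,0.004,0.001],1],[[0,0,0],[0.134,0.004,0.001],1],[[0,0,0],[0.134,0.004,0.001],-0.25],[[0,0,0],[0.134,0.004,0.001],-0.25],[[0,0,0],[0.134,0.004,0.001],-0.25],[[0,0,0],[0.134,0.004,0.001],-0.25],[[0,0,0],[0.134,0.004,0.001],-0.25]]';  python3 -m inch '[[[0,0,0],[-0.03,0,0],-0.25],[[0,0,0],[-0.06,0,0],-0.25],[[0,0,0],[-0.1,0,0],-0.25],[[0,0,0],[-0.13,0,0],-0.25],[[0,0,0],[-0.15,0,0],-0.3],[[0,0,0],[-0.15,0,0],-0.3]]'; python3 go.py .469 .048 .17 18.6
```

```text
time: 10.7
tool_pos: [0.6163, 0.0894, 0.025]
orientation: [[-0.001, 0.99, -0.14], [-0.001, -0.14, -0.99], [-1.0, -0.001, 0.001]]
wrist_force: [-0.1, 0.1, -0.2]
width: 0.625
time: 11.2
tool_pos: [0.6192, 0.09, 0.18]
orientation: [[0.007, 0.99, -0.139], [0.0, -0.139, -0.99], [-1.0, 0.007, -0.001]]
wrist_force: [1.2, 0.2, 1.0]
width: 0.649
t 11.2 pos [0.6192 0.09   0.18  ] F [1.1708 0.2148 0.9748] w 0.649082829412163 q [ 0.1255  0.4807  1.6705 -0.0006  0.983   0.2657]
turn [-0.4645  0.0002 -0.0076] shift [ 0.0089 -0.143   0.0625]
```

```bash
python3 -m inch '[[[-0.464,0,-0.006],[0.01,-0.143,0.062],-0.3],[[-0.464,0,-0.006],[0.01,-0.143,0.062],-0.3],[[-0.464,0,-0.006],[0.01,-0.143,0.062],-0.3],[[-0.464,0,-0.006],[0.01,-0.143,0.062],-0.3],[[-0.464,0,-0.006],[0.01,-0.143,0.062],-0.3],[[-0.464,0,-0.006],[0.01,-0.143,0.062],-0.3],[[-0.464,0,-0.006],[0.01,-0.143,0.062],-0.3],[[-0.464,0,-0.006],[0.01,-0.143,0.062],-0.3]]'; python3 go.py .469 .048 .056 18.6;python3 - <<'E'
from h import *
a=[]
for n,c,r in(("top",210,160),("scene",270,180)):a.append(cv2.resize(camera(n)[r:r+70,c:c+85],None,fx=4.7,fy=4.7,interpolation=cv2.INTER_CUBIC))
cv2.imwrite("pics/q2.png",np.hstack(a))
E
```

```text
time: 11.87
tool_pos: [0.4675, 0.0483, 0.1649]
orientation: [[-0.006, 0.948, 0.318], [-0.001, 0.318, -0.948], [-1.0, -0.006, -0.001]]
wrist_force: [-0.2, 0.3, 0.4]
width: 0.649
t 11.8667 pos [0.4675 0.0483 0.1649] F [-0.1872  0.3204  0.3764] w 0.6485313756195689 q [ 0.0781  0.2996  2.0122 -0.0008  0.8356 -0.2447]
turn [-0.0012 -0.0008  0.0058] shift [0.1089 0.0019 0.0009]
```

View pics/q2.png

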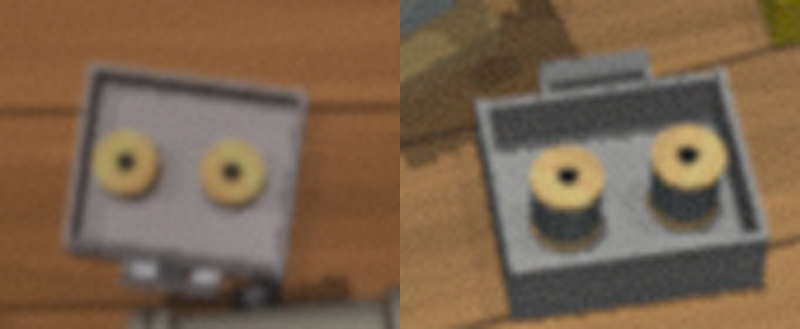

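The spool stands upright in the free half of the spool bin (left panel (232,172)). Grasping the holder.

```bash
python3 -m inch '[[[0,0,0.005],[0.035,0.002,0.001],-0.3],[[0,0,0.005],[0.07,0.002,0.001],-0.3],[[0,0,0.005],[0.095,0.002,0.001],-0.3],[[0,0,0.005],[0.107,0.002,0.001],-0.3],[[0,0,0.005],[0.107,0.002,0.001],-0.3],[[0,0,0.005],[0.107,0.002,0.001],1],[[0,0,0.005],[0.107,0.002,0.001],1],[[0,0,0.005],[0.107,0.002,0.001],1],[[0,0,0.005],[0.107,0.002,0.001],1],[[0,0,0.005],[0.107,0.002,0.001],1],[[0,0,0.005],[0.107,0.002,0.001],1],[[0,0,0.005],[0.107,0.002,0.001],1]]' 60; python3 -m inch '[[[0,0,0],[0,0,0],1],[[0,0,0],[0,0,0],1],[[0,0,0],[0,0,0],1],[[0,0,0],[0,0,0],1]]';python3 go.py .469 .048 .156 18.6
```

```text
time: 12.97
tool_pos: [0.4685, 0.0477, 0.0589]
orientation: [[0.0, 0.948, 0.318], [0.001, 0.318, -0.948], [-1.0, 0.0, -0.001]]
wrist_force: [0.1, 0.1, 7.7]
width: 0.11
time: 13.3
tool_pos: [0.4685, 0.0477, 0.0589]
orientation: [[0.0, 0.948, 0.318], [0.001, 0.318, -0.948], [-1.0, 0.0, -0.001]]
wrist_force: [-0.4, -0.1, 8.1]
width: 0.106
t 13.3 pos [0.4685 0.0477 0.0589] F [-0.3921 -0.1175  8.07  ] w 0.10634317286248327 q [ 0.0758  0.4969  2.0616  0.0011  0.5829 -0.249 ]
turn [-0.0007 -0.0005 -0.0003] shift [-0.0971  0.0006 -0.0002]
```

```bash
python3 -m inch '[[[0,0,0],[-0.03,0,0],1],[[0,0,0],[-0.06,0,0],1],[[0,0,0],[-0.09,0,0],1],[[0,0,0],[-0.11,0,0],1],[[0,0,0],[-0.11,0,0],1],[[0,0,0],[-0.11,0,0],1]]';python3 go.py .568 -.132 .156 -6;python3 - <<'E'
from h import *
a=[]
for n,c,r in(("top",308,165),("scene",188,212)):a.append(cv2.resize(camera(n)[r:r+64,c:c+60],None,fx=6.6,fy=6.6,interpolation=cv2.INTER_CUBIC))
cv2.imwrite("pics/q3.png",np.hstack(a))
E
```

```text
time: 13.8
tool_pos: [0.4684, 0.0476, 0.169]
orientation: [[0.001, 0.948, 0.318], [0.001, 0.318, -0.948], [-1.0, 0.001, -0.0]]
wrist_force: [0.7, -0.0, -0.7]
width: 0.108
t 13.8 pos [0.4684 0.0476 0.169 ] F [ 0.7123 -0.0349 -0.7463] w 0.10762854435583054 q [ 0.0757  0.2911  2.0119  0.0007  0.8376 -0.2488]
turn [ 0.4287 -0.0005 -0.001 ] shift [0.013  0.0372 0.202 ]
```

View pics/q3.png

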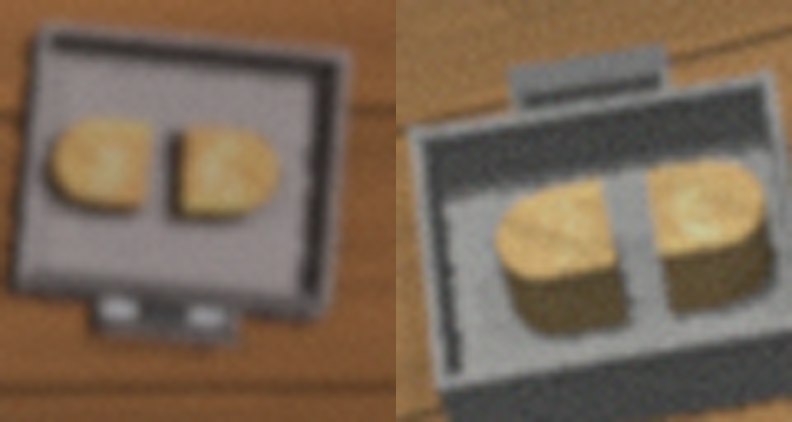

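The holder is lifted and the bin channel is clear. In the top panel the bright ledges are at about (118,308) and (208,316), and the rim corners are sharp. Computing the slot from these.

Run:
```python
from h import *
T=lambda u,z:ray("top",(np.atleast_2d(u)+.5)/6.6-.5+[308,165],z)[:,:2]
S=lambda u,z:ray("scene",(np.atleast_2d(u)-[396,0]+.5)/6.6-.5+[188,212],z)[:,:2]
L=T([(118,308),(208,316)],.018);d=L[0]-L[1];print("ledges",L,L.mean(0),np.linalg.norm(d),np.degrees(np.arctan2(-d[0],d[1])))
P=T([(38,25),(350,50),(328,318),(12,292)],.05);x=(P[0]+P[1]-P[2]-P[3])/2;y=(P[0]+P[3]-P[1]-P[2])/2
th=(np.arctan2(x[1],x[0])+np.arctan2(-y[0],y[1]))/2
print("bin",P.mean(0),np.linalg.norm(x),np.linalg.norm(y),np.degrees(th),"slot",P.mean(0)-.0645*np.array([np.cos(th),np.sin(th)]))
f=P[2:];print("front edge mid->slot", f.mean(0)-.0045*np.array([np.cos(th),np.sin(th)]))
Q=S([(413,128),(772,73)],.05);d=Q[1]-Q[0];t2=np.arctan2(-d[0],d[1]);print("scene front",Q,np.linalg.norm(d),np.degrees(t2),Q.mean(0)-.0045*np.array([np.cos(t2),np.sin(t2)]))
Q=S([(508,68),(662,45)],.048);print("lip top sc",Q,Q.mean(0),np.linalg.norm(Q[0]-Q[1]))
Q=T([(92,332),(238,345)],.048);print("lip top t",Q,Q.mean(0),np.linalg.norm(Q[0]-Q[1]))
```

```text
ledges [[ 0.5711 -0.1116]
 [ 0.5669 -0.1529]] [ 0.569  -0.1322] 0.04154609556497667 -5.895576431997531
bin [ 0.6303 -0.1378] 0.12213602265800366 0.14164269928629894 -6.088628242147831 slot [ 0.5662 -0.131 ]
front edge mid->slot [ 0.5652 -0.1302]
scene front [[ 0.5682 -0.2031]
 [ 0.5853 -0.0655]] 0.1386257803044216 -7.093067696413697 [ 0.5722 -0.1337]
lip top sc [[ 0.5505 -0.1624]
 [ 0.5581 -0.1028]] [ 0.5543 -0.1326] 0.06008137864419596
lip top t [[ 0.5581 -0.0958]
 [ 0.5514 -0.161 ]] [ 0.5548 -0.1284] 0.06561763099487751
```

```bash
python3 -m inch '[[[0.428,0,0],[0.014,0.037,0.201],1],[[0.428,0,0],[0.014,0.037,0.201],1],[[0.428,0,0],[0.014,0.037,0.201],1],[[0.428,0,0],[0.014,0.037,0.201],1],[[0.428,0,0],[0.014,0.037,0.201],1],[[0.428,0,0],[0.014,0.037,0.201],1],[[0.428,0,0],[0.014,0.037,0.201],1],[[0.428,0,0],[0.014,0.037,0.201],1],[[0.428,0,0],[0.014,0.037,0.201],1],[[0.428,0,0],[0.014,0.037,0.201],1]]' 80; python3 -m inch '[[[0,0,0],[0,0,0],1],[[0,0,0],[0,0,0],1]]'; python3 go.py .568 -.1315 .11 -6
python3 - <<'E'
from h import *
from plant import status
s=status.state();f=np.array(s["tool_pos"])-[0,0,.055]
print("foot est",f)
a=[]
for n,c,r in(("top",308,165),("scene",188,190)):a.append(cv2.resize(camera(n)[r:r+64,c:c+60],None,fx=6.6,fy=6.6,interpolation=cv2.INTER_CUBIC))
cv2.imwrite("pics/q4.png",np.hstack(a))
E
```

```text
time: 14.73
tool_pos: [0.5659, -0.13, 0.1529]
orientation: [[-0.004, 0.995, -0.102], [0.001, -0.102, -0.995], [-1.0, -0.004, -0.0]]
wrist_force: [0.7, 0.3, 0.2]
width: 0.103
time: 14.9
tool_pos: [0.5666, -0.1303, 0.1536]
orientation: [[-0.002, 0.995, -0.103], [0.0, -0.103, -0.995], [-1.0, -0.002, -0.0]]
wrist_force: [0.2, 0.1, -1.1]
width: 0.104
t 14.9 pos [ 0.5666 -0.1303  0.1536] F [ 0.2068  0.1144 -1.1218] w 0.10406331943321483 q [-0.2465  0.4608  1.781  -0.0003  0.9023 -0.1435]
turn [ 0.0019 -0.0001  0.0025] shift [0.0436 0.0017 0.001 ]
foot est [ 0.5666 -0.1303  0.0986]
```

View pics/q4.png

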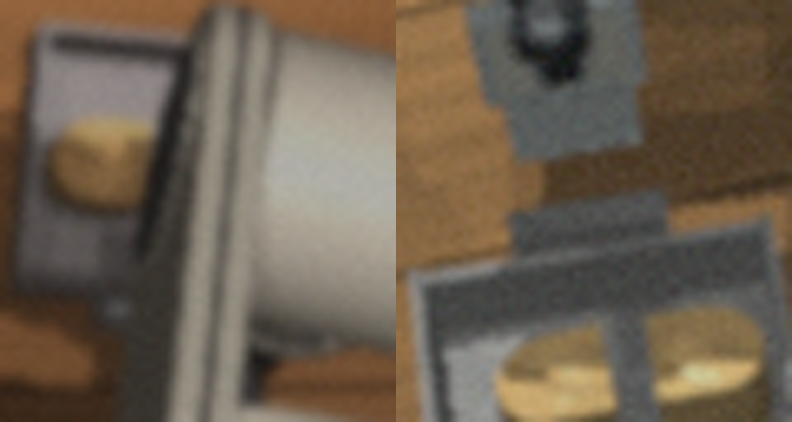

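The tongue's lower edge runs from (518,160) to (640,142) in the scene panel, lined up above the lip. Checking that against the kinematic foot estimate.

```bash
python3 - <<'E'
from h import *
S=lambda u,z:ray("scene",(np.atleast_2d(u)-[396,0]+.5)/6.6-.5+[188,190],z)[:,:2]
Q=S([(518,160),(640,142)],.0986);d=Q[1]-Q[0];print(Q,Q.mean(0),np.linalg.norm(d),np.degrees(np.arctan2(-d[0],d[1])))
E
python3 -m inch '[[[0,0,0.0025],[0.01,0.0015,0.001],1],[[0,0,0.0025],[0.02,0.0015,0.001],1],[[0,0,0.0025],[0.03,0.0015,0.001],1],[[0,0,0.0025],[0.04,0.0015,0.001],1],[[0,0,0.0025],[0.044,0.0015,0.001],1],[[0,0,0.0025],[0.044,0.0015,0.001],1]]'
python3 go.py .568 -.1315 .095 -6
```

```text
[[ 0.564  -0.1546]
 [ 0.5698 -0.1091]] [ 0.5669 -0.1318] 0.04587292370847853 -7.3211662395508466
time: 15.5
tool_pos: [0.5669, -0.1321, 0.1075]
orientation: [[-0.003, 0.995, -0.104], [0.001, -0.104, -0.995], [-1.0, -0.003, -0.001]]
wrist_force: [-0.1, -0.2, -0.7]
width: 0.104
t 15.5 pos [ 0.5669 -0.1321  0.1075] F [-0.0635 -0.2219 -0.6966] w 0.10429166479582143 q [-0.2494  0.5294  1.8002  0.0001  0.8152 -0.1454]
turn [ 0.0007 -0.0006  0.0032] shift [ 0.0125  0.0011 -0.0007]
```

```bash
python3 -m inch '[[[0,0,0.003],[0.003,0.0013,-0.0005],1],[[0,0,0.003],[0.006,0.0013,-0.0005],1],[[0,0,0.003],[0.009,0.0013,-0.0005],1],[[0,0,0.003],[0.012,0.0013,-0.0005],1],[[0,0,0.003],[0.015,0.0013,-0.0005],1],[[0,0,0.003],[0.0175,0.0013,-0.0005],1],[[0,0,0.003],[0.0175,0.0013,-0.0005],1],[[0,0,0.003],[0.0175,0.0013,-0.0005],1]]'
python3 go.py .568 -.1315 .084 -6
```

```text
time: 16.17
tool_pos: [0.5692, -0.1319, 0.0917]
orientation: [[0.003, 0.995, -0.104], [-0.0, -0.104, -0.995], [-1.0, 0.003, -0.0]]
wrist_force: [0.4, -0.2, -1.5]
width: 0.105
t 16.1667 pos [ 0.5692 -0.1319  0.0917] F [ 0.3921 -0.1991 -1.4537] w 0.10474761968841038 q [-0.2484  0.5543  1.8046  0.0008  0.7801 -0.1449]
turn [ 0.0006 -0.0002 -0.0026] shift [ 0.0077 -0.0012 -0.0003]
```

```bash
python3 -m inch '[[[0,0,0],[0.003,0,0],1],[[0,0,0],[0.006,0,0],1],[[0,0,0],[0.008,0,0],1],[[0,0,0],[0.01,0,0],1],[[0,0,0],[0.012,0,0],1],[[0,0,0],[0.012,0,0],1]]' 120
python3 -m inch '[[[0,0,0],[0.002,0,0],1],[[0,0,0],[0.004,0,0],1],[[0,0,0],[0.004,0,0],1],[[0,0,0],[0.004,0,0],1]]'
python3 -m inch '[[[0,0,0],[0.001,0,0],1],[[0,0,0],[0.002,0,0],1],[[0,0,0],[0.002,0,0],1],[[0,0,0],[0.002,0,0],1]]'
```

```text
time: 16.67
tool_pos: [0.5693, -0.1319, 0.0798]
orientation: [[0.003, 0.995, -0.104], [-0.0, -0.104, -0.995], [-1.0, 0.003, -0.0]]
wrist_force: [-2.3, -0.4, 4.2]
width: 0.096
time: 17.0
tool_pos: [0.5693, -0.132, 0.0761]
orientation: [[0.003, 0.995, -0.104], [-0.0, -0.104, -0.995], [-1.0, 0.003, -0.0]]
wrist_force: [-2.5, 0.4, 4.3]
width: 0.099
time: 17.33
tool_pos: [0.5693, -0.1319, 0.0742]
orientation: [[0.003, 0.995, -0.104], [-0.0, -0.104, -0.995], [-1.0, 0.003, -0.0]]
wrist_force: [-2.4, -0.8, 5.5]
width: 0.103
```

```bash
for k in 1 2 ; do python3 -m inch '[[[0,0,0],[0.001,0,0],1],[[0,0,0],[0.001,0,0],1],[[0,0,0],[0.001,0,0],1]]' | grep -E 'pos|force'; done
```

```text
tool_pos: [0.5694, -0.1319, 0.0734]
wrist_force: [-3.7, -0.7, 7.1]
tool_pos: [0.5695, -0.132, 0.0731]
wrist_force: [-5.2, 0.6, 14.2]
```

```bash
for k in 1 2 ; do python3 -m inch '[[[0,0,0],[0.0008,0,0],1],[[0,0,0],[0.0008,0,0],1],[[0,0,0],[0.0008,0,0],1],[[0,0,0],[0.0008,0,0],1]]' | grep -E 'pos|force|width'; done
python3 - <<'E'
from h import *
a=[]
for n,c,r in(("top",270,130),("scene",180,150)):a.append(cv2.resize(camera(n)[r:r+120,c:c+90],None,fx=4.4,fy=4.4,interpolation=cv2.INTER_CUBIC))
cv2.imwrite("pics/q5.png",np.hstack(a))
E
```

```text
tool_pos: [0.5696, -0.132, 0.073]
wrist_force: [-7.0, 0.8, 22.0]
width: 0.101
tool_pos: [0.5696, -0.132, 0.073]
wrist_force: [-9.2, 2.8, 28.1]
width: 0.101
```

View pics/q5.png

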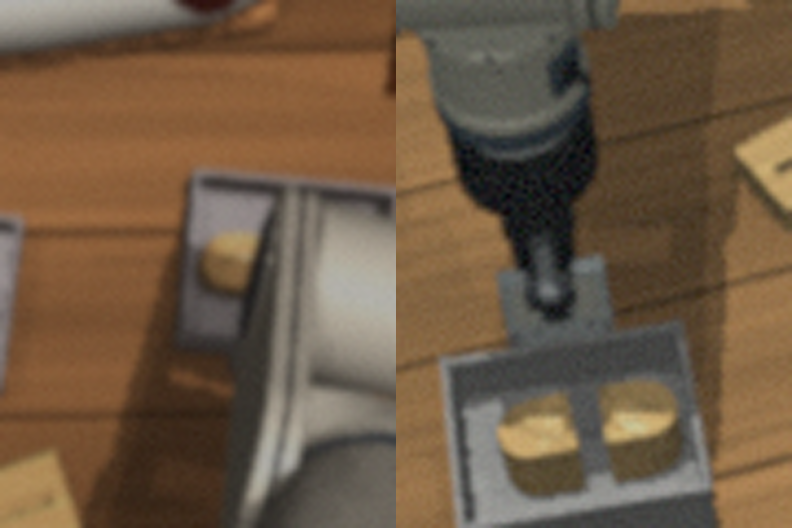

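The holder is seated in the channel (scene panel (555,305)) and upright, with both heels standing in the bin. Height stays at 0.073 while the force rises, so it is bottomed on the ledges. Handing in.

```bash
python3 -c "
from plant import bot,status
s=status.state();print(s['time'],s['tool_pos'],s['wrist_force'],s['width']);print(bot.hand_in())"
```

```text
18.6 [ 0.56967316 -0.13202513  0.07297263] [-9.64603819  2.05406437 28.9975928 ] 0.09681739655143969
the job is handed in; nothing more can be done
None
```

I put the loose heel block in the heel bin and the loose spool in the spool bin. I then took the label holder out of its stand and pressed it down behind the heel bin's lip. The job was handed in at 18.6 s, with the holder still gripped (120 N) and pressed down.

- **Heel and spool:** the pictures show both standing upright in the free halves of their bins.
- **Holder:** the last tool height was 0.073, as expected from the grasp for the foot on the ledges. It stayed there while the push rose from 14 to 29 N, and the clip alone gives only 8 N, so it is on the ledges. The last picture shows it upright in the channel.
- **Sideways force:** about 10 N was left at the wrist, probably the tongue leaning lightly on a channel wall.
- **Not checked:** I took no last picture of the hammer and jar, but no move went near them. The clip joint can't be read directly.

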